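Clamp the filter cell and hold its bayonet collar home

ROBOT

A 6-joint arm with a two-finger parallel gripper is mounted at the origin on the work surface. World frame = base frame: x ahead of the robot, y to its left, z up, the work surface at z = 0. Lengths are in mm, angles in rad, forces in N, time in s.
With the tool pointing down it reaches from about 275 to 750 mm from the base axis. Payload 10.2 kg.
Tool frame: the origin (TCP) lies midway between the tips of the shut fingers; the grasp point (between the pads) lies 19 mm behind it; x points along the fingers, y is the direction in which the jaws open and shut, and the axes are right-handed (so a half turn about x gives the same grasp; the last joint's range is limited). The gripper opens to 85 mm and grips with 20 to 120 N. Pads are 22 mm wide; open, the fingers measure 114 mm over their backs; the gripper's body (76 mm by 85 mm) begins 54 mm behind the grasp point. The pads swing forward as they close: fully open they stand 13 mm farther back than shut.
Start: joints at [-1.389, 0.313, 1.498, -0, 1.331, -0.223], TCP at [206.751, -482.581, 207.794] pointing down, gripper open.
Joint ranges: [-2.94, 2.94], [-0.97, 2.17], [0.19, 2.56], [-1.23, 4.37], [0.02, 3.11], [-2.88, 2.88]. Speed limits (rad/s): [2.39, 2.39, 3.01, 3.14, 3.14, 3.14].

INTERFACE

Orientations are given as a unit quaternion [w, x, y, z].
In Python, from rig import ctrl gives the robot as it stands.
- The arm moves only by the tool arm_command, never from a script. Its argument "plan" is a list of rows, each a list of 5 numbers: the shift along the tool's x, y, z in m, then the turn about the tool's x in rad, then the opening, from 0 (shut) to 1 (fully open). A call has 1 to 12 rows; each row shifts and turns the commanded pose from where the row before left it, along the tool's axes as they then stand; what a row does not reach is not made up. A row lasts 1/8 s, in which the tool goes at most 62.5 mm and 10.7 degrees, less where a joint would pass 70% of its speed; a pose out of reach is approached as far as the arm can. A call with a gripper value outside its range is refused whole. The fingers move at their own pace and stop on an object; "squeeze" is the grip in N (left out, the last holds). Time passes only in rows, so rows that do not move let the fingers close. It gives the time, the measured TCP pose, the force and the opening at its end, in the units of the state.
- ctrl.sense(): the state, without advancing time (a new reading comes with each control period).
- ctrl.capture(name): name is "scene" or "side" or "wrist"; returns a dict with "color" (420x560x3 uint8, red, green, blue), "fx", "fy", "cx", "cy" (pixels), "k1" (the pictures are not rectified: a ray, as slopes to the right and down, at radius r is drawn at 1 + k1 r^2 times it, then the intrinsics apply), "xyz" and "orientation" of the camera in the world; the wrist camera has in their place "hand_eye" (4x4, takes a point from camera to tool coordinates, whose origin is the TCP and whose axes are the tool frame's). Camera axes: x right, y up, looking along -z (the intrinsics and any distortion apply to the point x, -y, -z); pixel columns grow to the right and rows downward; lengths in mm; the calibration is good to about 2 mm. A picture is of the moment at which its call begins: read the wrist's pose just before it. There is no depth.
- ctrl.finish_job(): hands the job in, once; it reports no verdict.
Trained networks look in the newest picture that a camera, given by its name, has taken for a name from the list of things; names that differ only in an ending like _2 or _b are one class to them, and where a whole thing is asked for, a point or a joint stands for the part that bears it (a point fixed in the world has none). Each returns a list of dicts, best first, with "score" (0 to 1); they miss things now and then, are a little off and sometimes report something else, mostly with a low value. They report only what shows in the picture. A call takes as long as a camera call. They do not tell look-alikes from the thing itself.
- ctrl.spot_in(camera, query): "uv" ([column, row] in pixels, amid what is visible of it).
- ctrl.regions_of(camera, query): "mask" (420x560 bool, what is visible of it) and "uv" ([column, row] in pixels, amid what is visible of it).
- ctrl.place_of(camera, query): "uv" ([column, row] in pixels: a listed point, or the origin of a listed thing).
The state is a dict: "time_s": time; "joints": joint angles; "dq": joint speeds; "tau": joint torques, N m; "eef_pos": TCP position; "ee_rot": TCP orientation; "force": force on the tool from outside, world axes, zero at the start; "wrist_torque": the same for the moment, N m; "grip_width": opening from 0.0 (shut) to 1.0 (fully open).
Only numpy, scipy, OpenCV 4.12 (cv2) and the standard library are available. Lean on these libraries where they do the work, as an engineer would, in place of code of your own. Each camera call takes 0.05 s, during which the arm holds its last target.

TASK

First crank the bench vise fully shut so that its jaw clamps the foot of the filter cell standing in it. Then turn the cell's knurled collar until its hidden keyways find the pins and it drops, push it fully home against the sprung seal and finish while still holding it there: do not let go. Leave the other things on the bench where they are.

Things in the scene. Friction and masses are not known exactly. Their poses are not given: they have to be found in the camera images.
- crank_axis (a point): Point on the vise's vertical crank axis, 88 mm above the bench. The vise is fixed: grey base 110 x 285 x 20 mm, jaws 90 mm wide (tops at 50 mm) at one end, gear housing 70 x 70 mm (top at 58 mm) at the other. y points along the vise from the cell to the crank (the cell stands about 150 mm away at -y); z up.
- knob_center (a point): Centre of the crank's upright black round knob, 16 mm in diameter, 38 mm tall, free to spin on its own pin, 35 mm from the crank axis. The centre is 96 mm above the bench, its top 115 mm, the top of the flat crank arm under it 76 mm.
- crank (a joint): Crank angle, rad. Grows clockwise seen from above, which shuts the vise (2 mm of jaw per rad); the arm points along the vise's x at 0. Starts between 0 and 1; the cell is touching both jaws by about 5, then the jaw's sprung face is pressed in up to a hard stop at 6.5 (fully shut, about 20 N on the cell). Takes under 5 N at the knob and stays where it is left.
- jaw: Sliding steel jaw with a sprung grey face, 90 mm wide, 30 mm tall, driven by the crank; origin on the vise's base under the cell's place, z up.
- cell: Loose steel filter cell in the vise: foot 50 x 50 x 25 mm, round barrel 48 mm across up to 50 mm, then a spigot 30 mm across and 30 mm tall inside the collar. Origin: centre of its underside, 20 mm above the bench; z up its axis. Clamping shifts it up to 7 mm along the vise. Three pins a third of a turn apart stand out of the spigot, hidden by the collar; where they point is not told by its axes.
- shoulder (a point): Centre of the flat shoulder on top of the cell's barrel, 70 mm above the bench, where the collar's rim rests when fully home. Between the shoulder and home is a spring: the collar, once over the pins, sinks freely 3 mm, then takes 5 mm of pushing against a sprung seal, about 9 N when home; let go, it rises 5 mm.
- collar_center (a point): Knurled aluminium collar, a closed cap 50 mm across, 38 mm tall, 180 g, loose, upright over the spigot; point on its axis half-way up. At first it rests on the pins, point 27 mm above the shoulder (19 when home). Three hidden keyways, a third of a turn apart and 0.15 rad wider than the pins to each side, meet them within 0.35 to 1.75 rad of turning either way. Play about 1.2 mm.
Mind the look-alikes: they are no part of the job. What is shaped like the part that bears collar_center but purple is not meant.

How it is judged (in metres and radians):
On the way, in this order (a step that is already met when the one before it is completed fails the run):
1. the vise is cranked shut on the cell: crank beyond 6.0 rad and the jaw presses on the cell with more than 8 N (value of joint crank above 6 rad and contact force between cell and jaw above 8 N), for 0.2 s.
2. the collar has dropped over the pins: its centre less than 24.5 mm above the shoulder, not tilted (z of collar_center in the frame of shoulder below 0.0245 m and angle between the z axis of collar_center and the z axis of shoulder, either way round below 0.1 rad), for 0.1 s.
At the end, for the whole second after the job is handed in: The program ends with the gripper holding the collar home: its centre under 20.8 mm above the shoulder (19 is flush), within 4 mm and 0.08 rad of the cell's axis, pressed with over 2 N, the crank beyond 6.0 rad and the jaw pressing the cell with over 8 N (all of step 1 and z of collar_center in the frame of shoulder below 0.0208 m and horizontal distance between collar_center and shoulder below 0.004 m and angle between the z axis of collar_center and the z axis of shoulder, either way round below 0.08 rad and contact force between any of the fingers, the arm and collar above 2 N); the arm keeps its last pose, push and grip.
It fails at once if another thing on the bench is moved by more than 30 mm (distance of any of spare_ring, jar, forceps, reagent, beaker, dish from where it was at the start of the episode above 0.03 m).
It also fails if it takes over 72 s, if anything falls off the work surface, if the arm or the gripper's body presses on something with over 40 N, if the wrist force passes 120 N, or if a joint passes its speed limit or range.

## Working session

There is one attempt and no reset: what is moved stays moved. The work goes in short steps, Python scripts to look and compute and a tool call to move; the robot and the scene stay as the last step left them, time stands still between calls to the robot, and variables do not carry over. Pictures are saved under pics/ and viewed, and the job is handed in when it is done.

Besides the shell and the picture viewer there is one more tool, called after "Emit:" by a JSON object that holds its "name" and its "arguments". arm_command: Moves the arm, as the interface text tells. Its arguments: {"type":"object","properties":{"plan":{"type":"array"},"squeeze":{"type":"number"}},"required":["plan"]}

```bash
ls; mkdir -p pics; cat > h.py <<'E'
import numpy as np, cv2
from scipy.spatial.transform import Rotation as R
from rig import ctrl
def rot(q): return R.from_quat([q[1],q[2],q[3],q[0]]).as_matrix()
def cam(c,s=None):
    """returns camera rotation, position in world"""
    if 'hand_eye' in c:
        H=np.array(c['hand_eye']); Rt=rot(s['ee_rot']); p=np.array(s['eef_pos'])
        return Rt@H[:3,:3], Rt@H[:3,3]+p
    return rot(c['orientation']), np.array(c['xyz'])
def ray(c,uv,s=None):
    Rc,p=cam(c,s)
    K=np.array([[c['fx'],0,c['cx']],[0,c['fy'],c['cy']],[0,0,1.]])
    x=cv2.undistortPoints(np.array([[uv]],float),K,np.array([c['k1'],0,0,0,0.]))[0,0]
    d=Rc@np.array([x[0],-x[1],-1.]); return p,d/np.linalg.norm(d)
def atz(c,uv,z,s=None):
    p,d=ray(c,uv,s); return p+d*(z-p[2])/d[2]
def proj(c,P,s=None):
    Rc,p=cam(c,s); q=Rc.T@(np.array(P,float)-p); x,y=q[0]/-q[2],-q[1]/-q[2]
    f=1+c['k1']*(x*x+y*y); return np.array([c['fx']*x*f+c['cx'],c['fy']*y*f+c['cy']])
def tri(rays):
    A=np.zeros((3,3));b=np.zeros(3)
    for p,d in rays:
        M=np.eye(3)-np.outer(d,d);A+=M;b+=M@p
    return np.linalg.solve(A,b)
def save(c,n): cv2.imwrite('pics/'+n+'.png',c['color'][:,:,::-1])
E
python3 - <<'E'
from h import *
s=ctrl.sense(); print(s)
for n in ['scene','side','wrist']:
    s=ctrl.sense(); c=ctrl.capture(n); save(c,n+'0'); print(n,{k:v for k,v in c.items() if k!='color'})
    for q in ['crank_axis','knob_center','shoulder','collar_center','cell','jaw']:
        try:
            print(q,[(np.round(d['uv'],1).tolist(),round(d['score'],2)) for d in ctrl.place_of(n,q)])
        except Exception as e: print(q,e)
print(ctrl.sense()['time_s'])
E
```

```text
pics
{'time_s': 0.0, 'joints': array([-1.38939688e+00,  3.13462517e-01,  1.49845994e+00, -3.53427511e-06,
        1.33101290e+00, -2.23411589e-01]), 'dq': array([ 0.00114471, -0.00118788,  0.00079427, -0.00098344, -0.00221488,
       -0.00032608]), 'tau': array([-3.11790127e-04, -4.12269008e+01, -2.59743136e+01, -2.35941025e-04,
        4.22258847e-03,  9.59124780e-09]), 'eef_pos': array([ 206.69558885, -482.2733626 ,  207.22009531]), 'ee_rot': array([ 0.1416727 ,  0.69268033,  0.14262197, -0.69266282]), 'force': array([-0.27146802,  0.47763654, -0.27041189]), 'wrist_torque': array([0.04002795, 0.0410702 , 0.00706388]), 'grip_width': 0.9960167634239867}
scene {'fx': 470.440666284573, 'fy': 470.440666284573, 'cx': 279.4604525617157, 'cy': 214.22066750966758, 'k1': -0.09106528631405729, 'xyz': array([1265.71867135, -184.29573313,  687.43476094]), 'orientation': array([0.6881224 , 0.33010436, 0.28584721, 0.5794912 ])}
crank_axis [([308.8, 209.5], 0.72)]
knob_center [([301.3, 215.2], 0.47)]
shoulder [([241.6, 235.7], 0.9)]
collar_center [([243.5, 226.3], 0.92), ([209.7, 204.3], 0.77), ([
[... 545 characters left out ...]
[([344.4, 184.3], 0.76), ([270.7, 143.1], 0.73), ([263.8, 165.6], 0.63)]
cell [([265.4, 188.9], 0.68)]
jaw [([261.4, 187.6], 0.65)]
wrist {'fx': 368.7897434155097, 'fy': 368.7897434155097, 'cx': 282.97839966766816, 'cy': 211.99890203336787, 'k1': -0.07183059524310642, 'hand_eye': array([[ 8.12274827e-04,  2.94382440e-01, -9.55687354e-01,
        -1.66290807e+02],
       [ 9.99999668e-01, -1.80349181e-04,  7.94384190e-04,
         6.95455932e-01],
       [ 6.14953243e-05, -9.55687683e-01, -2.94382489e-01,
        -7.53417732e+01],
       [ 0.00000000e+00,  0.00000000e+00,  0.00000000e+00,
         1.00000000e+00]])}
crank_axis []
knob_center []
shoulder []
collar_center []
cell []
jaw []
1.05
```

View pics/scene0.png

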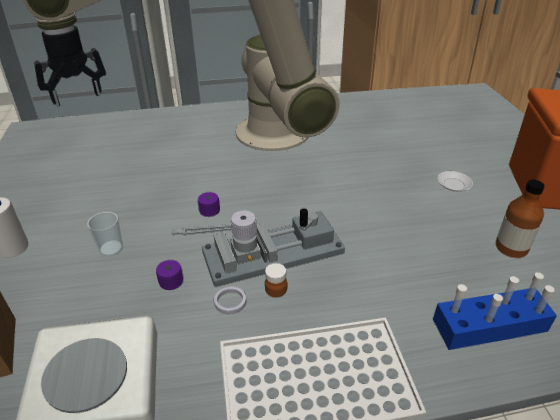

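View pics/side0.png

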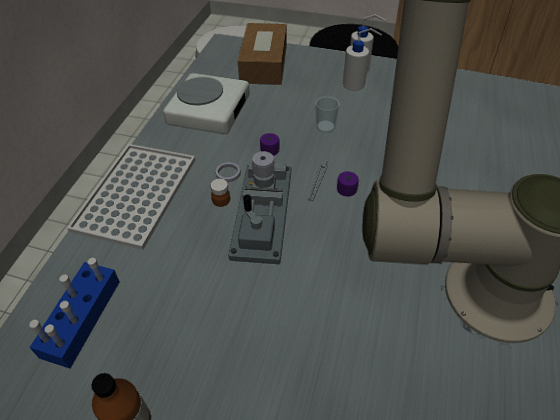

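```bash
python3 - <<'E'
import cv2
for n,(a,b,c,d) in {'scene0':(140,180,360,300),'side0':(200,110,380,245)}.items():
    im=cv2.imread(f'pics/{n}.png')[b:d,a:c]; cv2.imwrite(f'pics/{n}_crop.png',cv2.resize(im,None,fx=3.5,fy=3.5,interpolation=cv2.INTER_CUBIC))
E
```

```text
(no output)
```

View pics/scene0_crop.png

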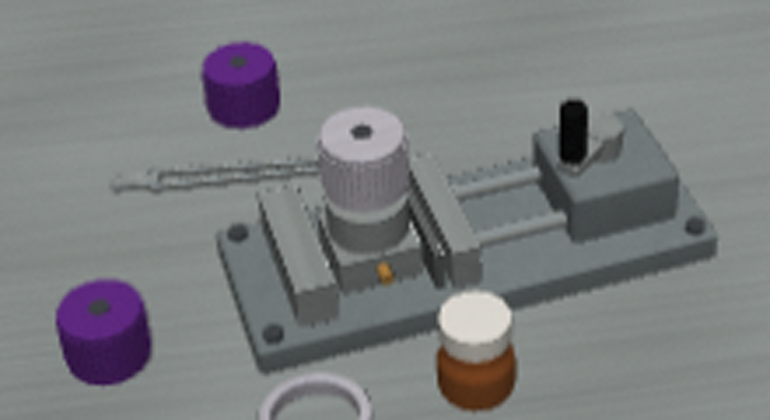

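View pics/side0_crop.png

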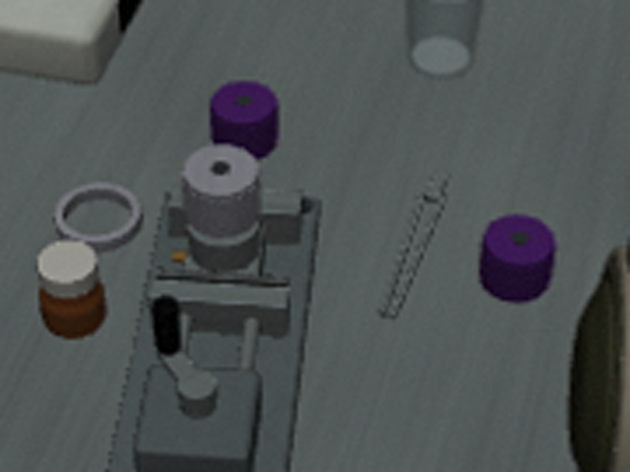

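The wanted collar is the aluminium one: scene (243,226), side (263,165). The look-alikes are the purple caps at scene (209,204) and (169,272), side (347,184) and (270,144). The knob is the black post at scene (303,218), side (248,203).

```bash
python3 - <<'E'
from h import *
sc=ctrl.capture('scene'); sd=ctrl.capture('side')
def m(name,a,b,z):
    print(name,'tri',tri([ray(sc,a),ray(sd,b)]).round(1),'sc@z',atz(sc,a,z).round(1),'sd@z',atz(sd,b,z).round(1))
m('collar',(243.5,226.3),(263.8,165.6),97)
m('shoulder',(241.6,235.7),(263.4,174.2),70)
m('axis',(308.8,209.5),(251.8,214.9),88)
m('knob net',(301.3,215.2),(245.7,205.6),96)
m('knob eye',(303.4,217.7),(247.7,202.9),96)
m('collar top eye',(140+362/3.5,180+132/3.5),(200+221/3.5,110+168/3.5),116)
E
```

```text
collar tri [ 544.9 -141.6   91.2] sc@z [ 550.4 -142.9   97. ] sd@z [ 543.3 -134.    97. ]
shoulder tri [ 545.4 -144.5   64.7] sc@z [ 546.5 -147.9   70. ] sd@z [ 545.  -133.7   70. ]
axis tri [522.5   0.9  92.3] sc@z [509.1  -2.3  88. ] sd@z [526.7   5.5  88. ]
knob net tri [541.9 -18.6  94.9] sc@z [534.9 -23.7  96. ] sd@z [544.3  -9.   96. ]
knob eye tri [542.8 -20.   94.4] sc@z [543.6 -21.2  96. ] sd@z [542.7 -17.3  96. ]
collar top eye tri [ 545.8 -140.9  114.1] sc@z [ 547.3 -141.6  116. ] sd@z [ 545.4 -137.9  116. ]
```

```bash
cat >> h.py <<'E'
def toolmove(target,s=None):
    s=s or ctrl.sense(); return (rot(s['ee_rot']).T@(np.array(target,float)-np.array(s['eef_pos']))).round(1)
E
python3 - <<'E'
from h import *
s=ctrl.sense(); print(rot(s['ee_rot']).round(3)); print(s['eef_pos'])
for t in [(533,-70,230),(545,-140,230),(540,-20,200)]: print(toolmove(t))
E
```

```text
[[ 0.     0.394 -0.919]
 [ 0.    -0.919 -0.394]
 [-1.    -0.    -0.   ]]
[ 206.76253535 -482.57686792  207.80291075]
[ -22.2 -250.7 -462.4]
[ -22.2 -181.7 -445.8]
[   7.8 -293.9 -488.5]
```

Emit:
{"name": "arm_command", "arguments": {"plan": [[0, -0.021, -0.039, 0, 0.6], [0, -0.021, -0.039, 0, 0.6], [0, -0.021, -0.039, 0, 0.6], [0, -0.021, -0.039, 0, 0.6], [-0.004, -0.021, -0.039, 0, 0.6], [-0.004, -0.021, -0.039, 0, 0.6], [-0.004, -0.021, -0.039, 0, 0.6], [-0.004, -0.021, -0.039, 0, 0.6], [-0.004, -0.021, -0.039, 0, 0.6], [0, -0.021, -0.039, 0, 0.6], [0, -0.021, -0.039, 0, 0.6], [0, -0.021, -0.034, 0, 0.6]]}}

```text
time_s: 2.65
eef_pos: [533.9, -67.3, 227.8]
ee_rot: [0.142, 0.693, 0.142, -0.693]
force: [-0.2, -1.2, 0.4]
grip_width: 0.6
```

Emit:
{"name": "arm_command", "arguments": {"plan": [[0, 0, 0, 0, 0.6], [0, 0, 0, 0, 0.6]]}}

```text
time_s: 2.9
eef_pos: [532.8, -69.0, 227.7]
ee_rot: [-0.142, -0.693, -0.142, 0.693]
force: [-0.3, 0.2, -0.2]
grip_width: 0.6
```

```bash
python3 - <<'E'
from h import *
s=ctrl.sense(); c=ctrl.capture('wrist'); save(c,'w1'); print(s['time_s'],s['eef_pos'],s['joints'].round(3),s['force'],s['grip_width'])
for q,z in [('crank_axis',88),('knob_center',96),('shoulder',70),('collar_center',97),('cell',20)]:
    print(q,[(np.round(d['uv'],1).tolist(),round(d['score'],2),atz(c,d['uv'],z,s).round(1)) for d in ctrl.place_of('wrist',q)])
E
```

```text
2.9 [532.80102677 -68.97956759 227.71565556] [-0.347  0.327  1.427 -0.     1.389  0.819] [-0.30312701  0.18157034 -0.23038783] 0.6003443139839305
crank_axis [([195.8, 170.0], 0.78, array([520.6,   5.3,  88. ]))]
knob_center [([231.4, 159.8], 0.65, array([542.1, -19.9,  96. ]))]
shoulder [([196.1, 174.1], 0.34, array([512.4,   6.5,  70. ]))]
collar_center [([372.5, 209.5], 0.84, array([ 549.9, -144.4,   97. ])), ([329.8, 350.0], 0.79, array([ 407.8, -172.2,   97. ])), ([492.9, 218.3], 0.62, array([ 584.6, -245.5,   97. ]))]
cell [([348.1, 191.0], 0.91, array([ 544.2, -138.6,   20. ]))]
```

View pics/w1.png

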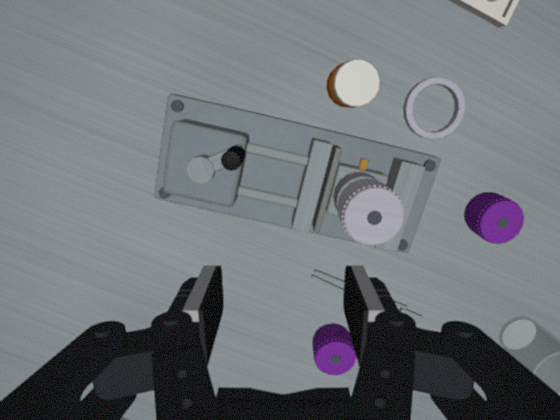

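The wrist view shows the vise: crank hub (201,168), knob (232,158), aluminium collar top (373,217), purple caps (495,218) and (335,350). The base corners are at about (172,94), (155,195), (440,158) and (410,253).

```bash
python3 - <<'E'
from h import *
s=ctrl.sense(); c=ctrl.capture('wrist')
im=c['color'][:,:,::-1]
cv2.imwrite('pics/w1a.png',cv2.resize(im[80:265,145:285],None,fx=4,fy=4,interpolation=cv2.INTER_CUBIC)[:600])
cv2.imwrite('pics/w1b.png',cv2.resize(im[120:265,290:450],None,fx=4,fy=4,interpolation=cv2.INTER_CUBIC))
for uv in [(172,94),(155,195),(440,158),(410,253)]: print(uv,atz(c,uv,20,s).round(1))
print('knobtop',atz(c,(232,157),115,s).round(1),'collartop',atz(c,(375,217),116,s).round(1))
for z in (70,76,82,88):print('hub',z,atz(c,(201,168),z,s).round(1))
E
```

```text
(172, 94) [564.8  62.2  20. ]
(155, 195) [460.5  46.5  20. ]
(440, 158) [ 613.5 -211.2   20. ]
(410, 253) [ 508.  -233.6   20. ]
knobtop [548.3 -21.  115. ] collartop [ 548.5 -142.7  116. ]
hub 70 [519.5   4.1  70. ]
hub 76 [521.1   3.3  76. ]
hub 82 [522.6   2.5  82. ]
hub 88 [524.1   1.6  88. ]
```

View pics/w1a.png

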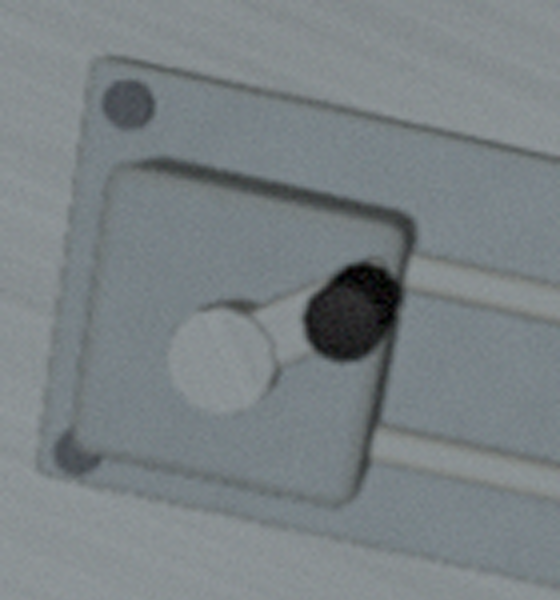

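View pics/w1b.png

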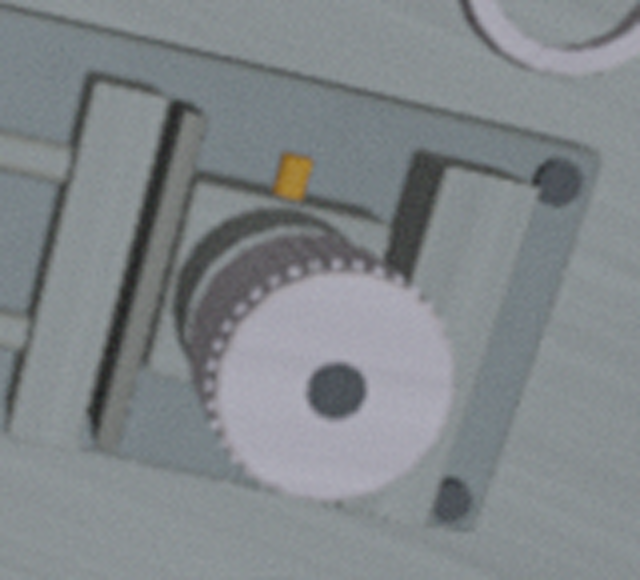

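```bash
python3 - <<'E'
from h import *
print(toolmove((545.5,-21,140)),toolmove((545.5,-21,91)))
E
```

```text
[ 87.9 -39.2 -30.4] [136.9 -39.2 -30.4]
```

Emit:
{"name": "arm_command", "arguments": {"plan": [[0.03, -0.013, -0.01, 0, 0.5], [0.03, -0.013, -0.01, 0, 0.5], [0.027, -0.013, -0.01, 0, 0.5], [0, 0, 0, 0, 0.5], [0, 0, 0, 0, 0.5]], "squeeze": 25}}

```text
time_s: 3.88
eef_pos: [545.8, -21.6, 142.0]
ee_rot: [0.142, 0.693, 0.142, -0.692]
force: [-1.0, -0.3, -0.0]
grip_width: 0.503
```

```bash
python3 - <<'E'
from h import *
s=ctrl.sense(); c=ctrl.capture('wrist'); save(c,'w2'); print(s['time_s'],s['eef_pos'])
for q,z in [('crank_axis',88),('knob_center',96)]:
    print(q,[(np.round(d['uv'],1).tolist(),round(d['score'],2),atz(c,d['uv'],z,s).round(1)) for d in ctrl.place_of('wrist',q)])
E
```

```text
3.875 [545.79163898 -21.647821   142.03874539]
crank_axis [([229.4, 243.4], 0.76, array([520. ,   4.2,  88. ]))]
knob_center [([282.4, 230.2], 0.94, array([544.4, -22.5,  96. ]))]
```

View pics/w2.png

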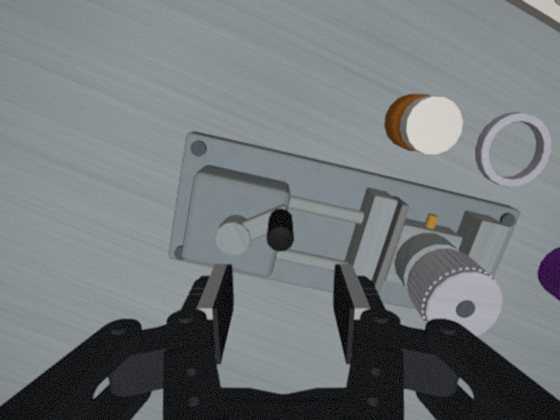

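The knob (281,228) lies midway between the fingers, with the hub at (233,235) clear of the left one. I'll descend and close.

Emit:
{"name": "arm_command", "arguments": {"plan": [[0.017, 0, 0, 0, 0.5], [0.017, 0, 0, 0, 0.5], [0.017, 0, 0, 0, 0.5], [0, 0, 0, 0, 0.5], [0, 0, 0, 0, 0.0], [0, 0, 0, 0, 0.0], [0, 0, 0, 0, 0.0], [0, 0, 0, 0, 0.0], [0, 0, 0, 0, 0.0], [0, 0, 0, 0, 0.0]], "squeeze": 25}}

```text
time_s: 5.28
eef_pos: [546.2, -20.9, 91.4]
ee_rot: [0.142, 0.694, 0.142, -0.692]
force: [-0.1, 2.2, 6.1]
grip_width: 0.0
```

```bash
python3 - <<'E'
from h import *
s=ctrl.sense(); print(s['time_s'],s['eef_pos'],s['force'],s['grip_width'],s['wrist_torque'])
c=ctrl.capture('wrist'); save(c,'w3')
c=ctrl.capture('side'); cv2.imwrite('pics/s3.png',cv2.resize(c['color'][110:270,180:340,::-1],None,fx=3.7,fy=3.7))
E
```

```text
5.275 [546.15404064 -20.90988315  91.35544107] [-0.11275147  2.2257246   6.11378526] 0.0002548946062722295 [0.26885336 0.07883227 0.02830321]
```

View pics/w3.png

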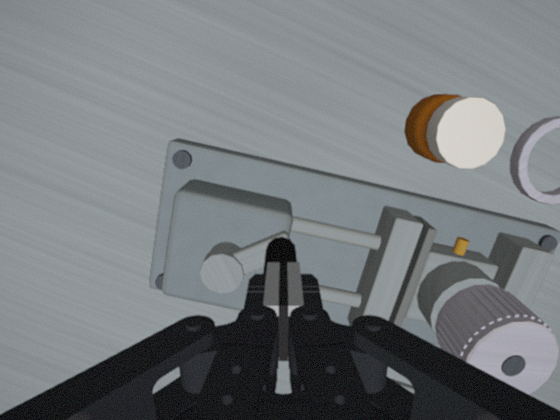

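View pics/s3.png

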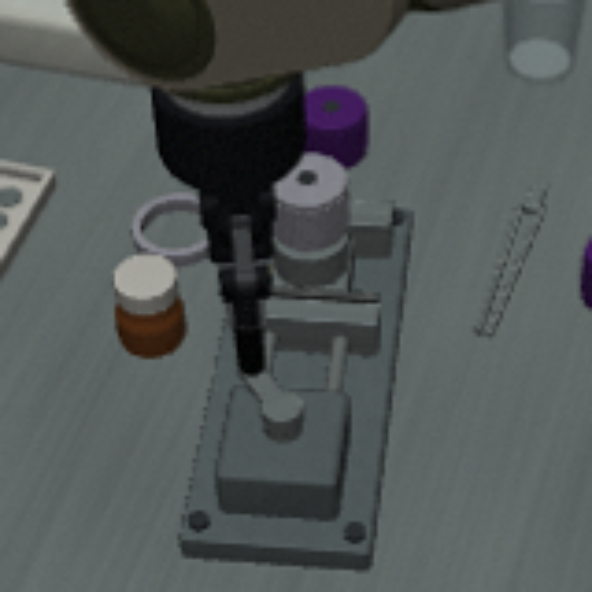

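```bash
python3 - <<'E'
from h import *
s=ctrl.sense(); c=ctrl.capture('wrist'); im=c['color'][:,:,::-1]
cv2.imwrite('pics/w3a.png',cv2.resize(im[200:350,200:360],None,fx=4,fy=4,interpolation=cv2.INTER_CUBIC))
p=s['eef_pos']
print('tcp',proj(c,p,s),'grasp',proj(c,p+[0,0,19],s))
for P in [(545,-21,115),(545,-21,76),(546.7,-22,115)]: print(P,proj(c,P,s))
c=ctrl.capture('side')
print('side tcp',proj(c,p), 'knobtop',proj(c,(545,-21,115)),proj(c,(545,-21,76)))
for q,z in [('crank_axis',88),('knob_center',96)]:
    print(q,[(np.round(d['uv'],1).tolist(),round(d['score'],2),atz(c,d['uv'],z,s).round(1)) for d in ctrl.place_of('side',q)])
c=ctrl.capture('scene'); save(c,'sc3'); cv2.imwrite('pics/sc3a.png',cv2.resize(c['color'][140:270,240:380,::-1],None,fx=4,fy=4,interpolation=cv2.INTER_CUBIC))
print('scene tcp',proj(c,p), 'knobtop',proj(c,(545,-21,115)),proj(c,(545,-21,76)))
E
```

```text
tcp [281.84763026 258.88469907] grasp [281.74670858 276.58974622]
(545, -21, 115) [280.87915005 283.82562014]
(545, -21, 76) [281.23422016 248.88007744]
(546.7, -22, 115) [284.56223269 281.39778262]
side tcp [246.79825522 202.87157239] knobtop [246.69377672 195.19430851] [247.74384954 207.83613974]
crank_axis [([253.9, 214.6], 0.58, array([522.8,   3.6,  88. ]))]
knob_center []
scene tcp [303.73625562 220.26178673] knobtop [303.81868229 210.63953359] [303.41104842 225.77700145]
```

View pics/w3a.png

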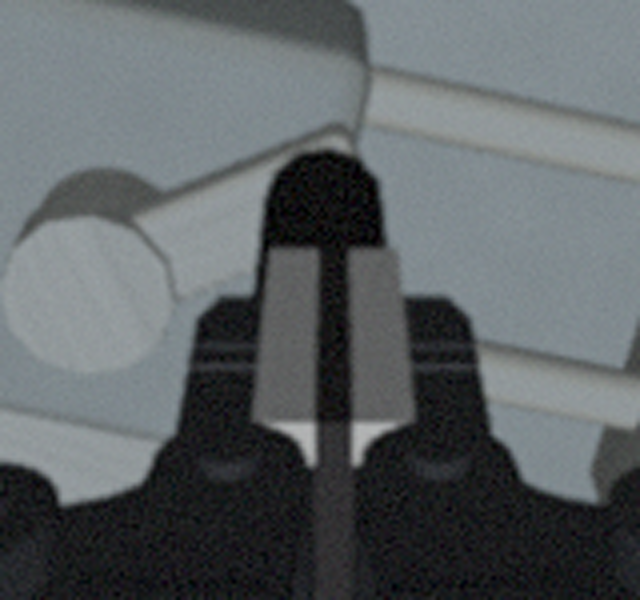

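View pics/sc3a.png

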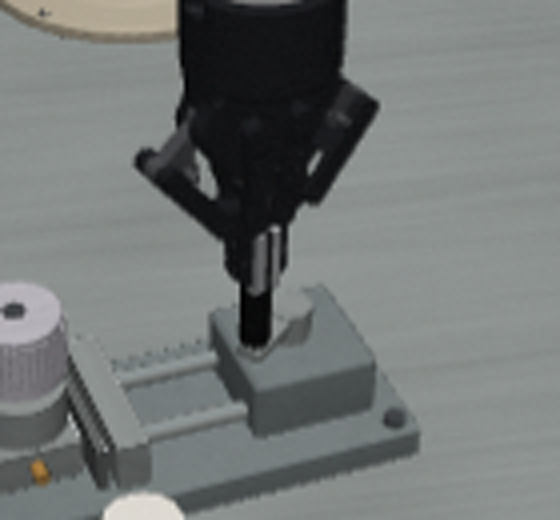

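```bash
python3 - <<'E'
from h import *
s=ctrl.sense(); print(s['eef_pos'],s['joints'],s['force'],s['grip_width'])
w=ctrl.capture('wrist');sc=ctrl.capture('scene');sd=ctrl.capture('side')
for uv in [(182,159),(160,283)]: print('hole',atz(w,uv,20,s).round(1))
print('corner',atz(w,(170,140),20,s).round(1), 'exp 564.8,62.2')
print('tip tri',tri([ray(sc,(306,212.5)),ray(sd,(247.6,197.8))]))
cv2.imwrite('pics/s3b.png',cv2.resize(sd['color'][150:240,205:305,::-1],None,fx=6,fy=6,interpolation=cv2.INTER_CUBIC))
cv2.imwrite('pics/sc3b.png',cv2.resize(sc['color'][160:240,270:360,::-1],None,fx=7,fy=7,interpolation=cv2.INTER_CUBIC))
E
```

```text
[546.15703177 -20.90854008  91.34238035] [-2.52900640e-01  4.75249482e-01  1.58534960e+00  4.57320834e-04
  1.07821037e+00  9.12865990e-01] [-0.82034134  1.43872037  5.38413759] -0.001440109966666435
hole [555.8  54.   20. ]
hole [464.   40.2  20. ]
corner [564.4  65.2  20. ] exp 564.8,62.2
tip tri [543.30854836 -17.38135143 109.69444062]
```

View pics/s3b.png

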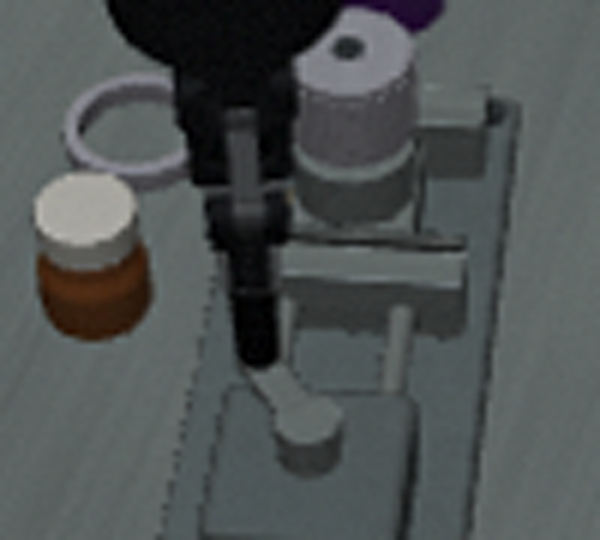

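View pics/sc3b.png

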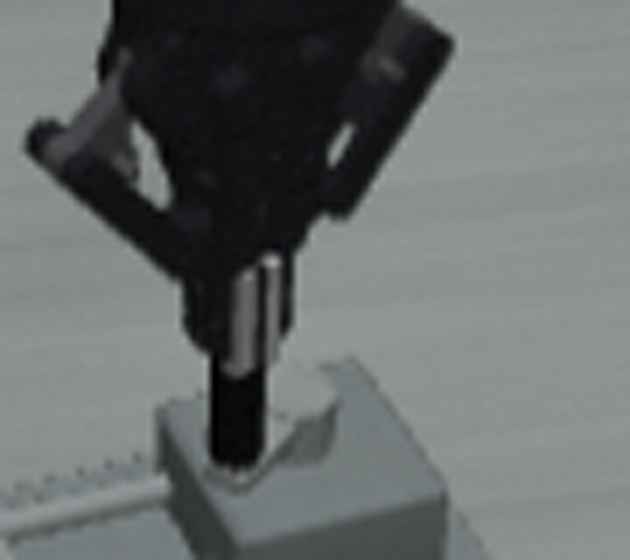

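```bash
python3 - <<'E'
from h import *
s=ctrl.sense(); w=ctrl.capture('wrist'); s1=dict(s); s1['eef_pos']=np.array([532.8,-69,227.7])
s2=dict(s); s2['eef_pos']=np.array([545.8,-21.6,142.0])
A=[atz(w,u,20,s1) for u in [(177,106),(164.5,192.5),(429.5,165.5),(403,245)]]
n=lambda a,b:np.linalg.norm(a-b).round(1)
print('w1',[a.round(1)[:2] for a in A],n(A[0],A[1]),n(A[2],A[3]),n(A[0],A[2]),n(A[1],A[3]))
B=[atz(w,u,20,s2) for u in [(198.5,148.5),(180,253),(508,219)]]
print('w2',[a.round(1)[:2] for a in B],n(B[0],B[1]),n(B[0],B[2]))
C=[atz(w,u,20,s) for u in [(182,159),(160,283),(548,243)]]
print('w3',[a.round(1)[:2] for a in C],n(C[0],C[1]),n(C[0],C[2]))
E
```

```text
w1 [array([556.2,  54. ]), array([467.6,  37.9]), array([ 602.8, -204.6]), array([ 514. , -221.4])] 90.1 90.4 262.8 263.5
w2 [array([555.7,  53.8]), array([465.8,  38.9]), array([ 603.3, -205. ])] 91.0 263.1
w3 [array([555.8,  54. ]), array([464. ,  40.2]), array([ 602.4, -205.8])] 92.8 263.9
```

```bash
python3 - <<'E'
from h import *
w=ctrl.capture('wrist');sc=ctrl.capture('scene');sd=ctrl.capture('side')
def g(im,a,b,c,d,f,n):
    x=im[b:d,a:c,::-1].astype(float)/255; x=cv2.resize(x,None,fx=f,fy=f,interpolation=cv2.INTER_CUBIC).clip(0,1)**0.4
    cv2.imwrite('pics/'+n+'.png',(x*255).astype('uint8'))
g(w['color'],230,215,340,315,5,'g_w');g(sc['color'],280,185,340,240,10,'g_sc');g(sd['color'],220,160,280,225,9,'g_sd')
E
```

```text
(no output)
```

View pics/g_w.png

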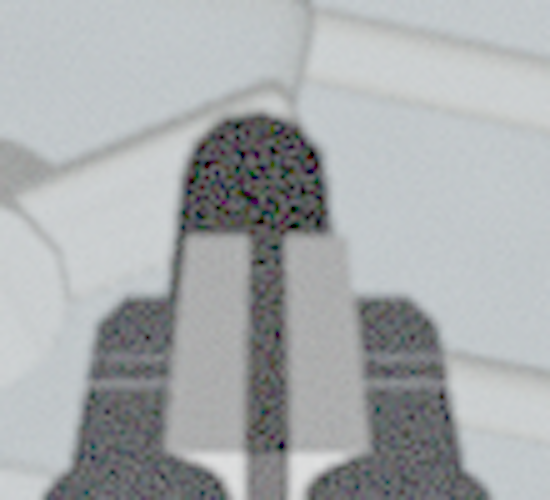

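View pics/g_sc.png

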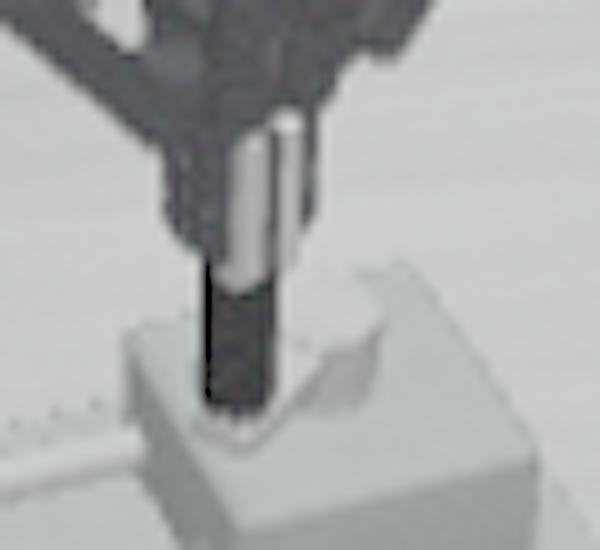

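View pics/g_sd.png

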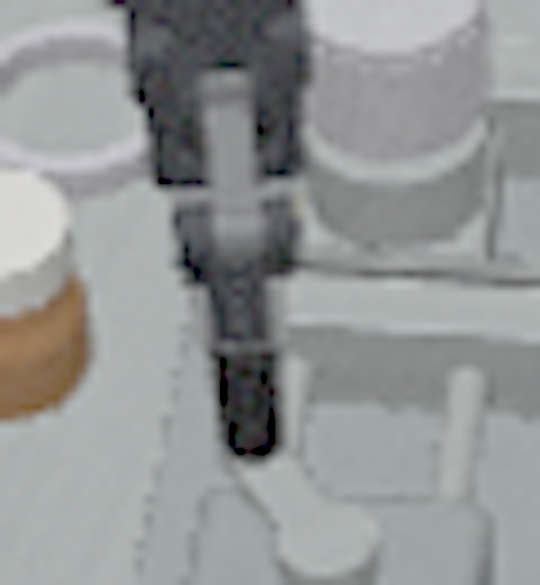

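Two things disagree. The gripper reads fully shut (0.0) and feels 6 N upward. The scene and side pictures put the tips near z ≈ 110, on top of the knob, while the TCP reads 91. I'll raise the arm and measure where the tips really are.

Emit:
{"name": "arm_command", "arguments": {"plan": [[-0.04, 0, 0, 0, 0.0], [-0.04, 0, 0, 0, 0.0], [0, 0, 0, 0, 0.0], [0, 0, 0, 0, 0.0]]}}

```text
time_s: 6.48
eef_pos: [545.1, -20.9, 169.5]
ee_rot: [-0.142, -0.693, -0.142, 0.693]
force: [-0.6, -0.4, -0.6]
grip_width: -0.003
```

```bash
python3 - <<'E'
from h import *
s=ctrl.sense(); print(s['time_s'],s['eef_pos'],s['force'],s['grip_width'])
w=ctrl.capture('wrist');sc=ctrl.capture('scene');sd=ctrl.capture('side')
p=s['eef_pos']; print('tcp sc',proj(sc,p),'sd',proj(sd,p),'w',proj(w,p,s))
Rt=rot(s['ee_rot'])
for z in(-11,11): print(z,proj(sc,p+Rt@[0,0,z]),proj(sd,p+Rt@[0,0,z]),proj(w,p+Rt@[0,0,z],s))
save(w,'w4')
def g(im,a,b,c,d,f,n):
    x=im[b:d,a:c,::-1].astype(float)/255; x=cv2.resize(x,None,fx=f,fy=f,interpolation=cv2.INTER_CUBIC).clip(0,1)**0.4
    cv2.imwrite('pics/'+n+'.png',(x*255).astype('uint8'))
g(sc['color'],270,150,350,240,6.5,'g4_sc');g(sd['color'],205,135,295,225,6.5,'g4_sd')
E
```

```text
6.475 [545.05953469 -20.90573796 169.49824663] [-0.55075866 -0.39095792 -0.64468915] -0.002903283541113265
tcp sc [304.47092037 188.14604723] sd [245.08901427 176.30943471] w [281.8480729 258.8821709]
-11 [307.80521831 190.92540981] [239.55624986 176.84482329] [281.82516661 237.98492704]
11 [301.18993255 185.41183353] [250.61344423 175.77572122] [281.87062841 278.98371902]
```

View pics/g4_sc.png

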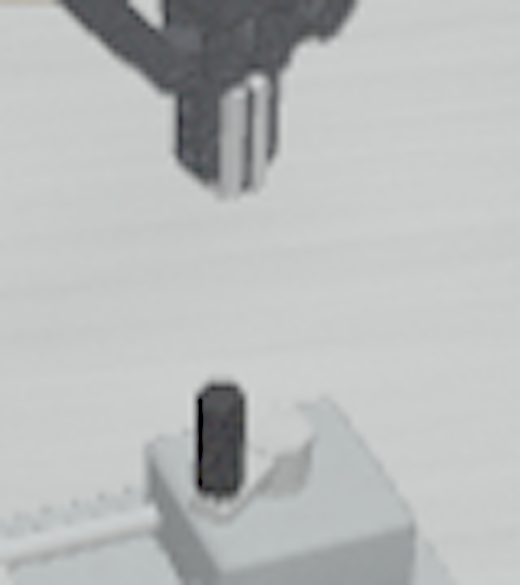

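View pics/g4_sd.png

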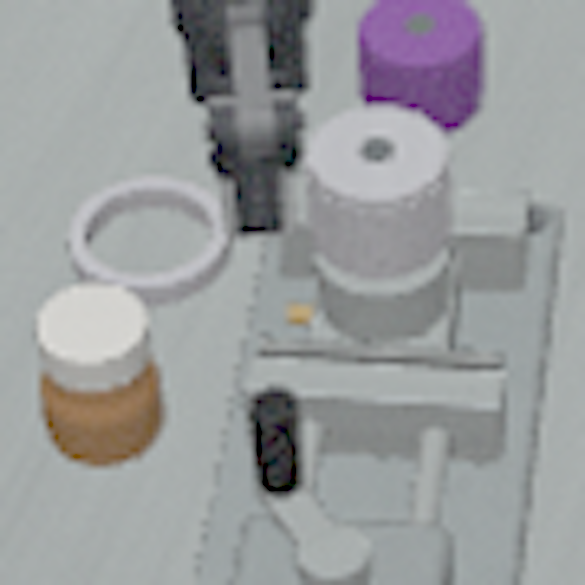

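View pics/w4.png

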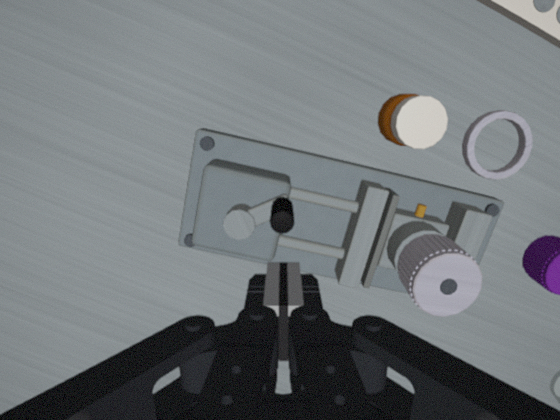

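The raised views (scene tip (305,180), side tip (245,170), wrist tip row 262) agree with each other. The real finger tips sit about 24 mm behind the reported TCP, so they closed on top of the knob (24 + 91 = 115 mm). I'll correct for that offset: open, go down to TCP z ≈ 67 and grip again.

Emit:
{"name": "arm_command", "arguments": {"plan": [[0, 0, 0, 0, 0.5], [0, 0, 0, 0, 0.5], [0, 0, 0, 0, 0.5], [0.025, 0, 0, 0, 0.5], [0.025, 0, 0, 0, 0.5], [0.02, 0, 0, 0, 0.5], [0.012, 0, 0, 0, 0.5], [0, 0, 0, 0, 0.5]]}}

```text
time_s: 7.62
eef_pos: [545.1, -20.9, 87.4]
ee_rot: [-0.142, -0.692, -0.142, 0.693]
force: [0.0, -0.2, -0.0]
grip_width: 0.502
```

Emit:
{"name": "arm_command", "arguments": {"plan": [[0.01, 0, 0, 0, 0.5], [0.01, 0, 0, 0, 0.5], [0, 0, 0, 0, 0.5], [0, 0, 0, 0, 0.0], [0, 0, 0, 0, 0.0], [0, 0, 0, 0, 0.0], [0, 0, 0, 0, 0.0]], "squeeze": 25}}

```text
time_s: 8.5
eef_pos: [545.1, -20.6, 68.1]
ee_rot: [-0.142, -0.693, -0.142, 0.693]
force: [-3.6, 3.7, 5.5]
grip_width: 0.176
```

```bash
python3 - <<'E'
from h import *
s=ctrl.sense(); print(s['time_s'],s['eef_pos'],s['force'],s['grip_width'],s['joints'])
w=ctrl.capture('wrist'); save(w,'w5'); sc=ctrl.capture('scene')
cv2.imwrite('pics/sc5.png',cv2.resize(sc['color'][150:260,240:370,::-1],None,fx=5,fy=5,interpolation=cv2.INTER_CUBIC))
E
```

```text
8.5 [545.12605682 -20.613769    68.06846202] [-3.57403666  3.74443543  5.47527647] 0.17574959159085257 [-2.52835454e-01  5.05688647e-01  1.60691526e+00  4.39601736e-04
  1.02939636e+00  9.12800110e-01]
```

View pics/w5.png

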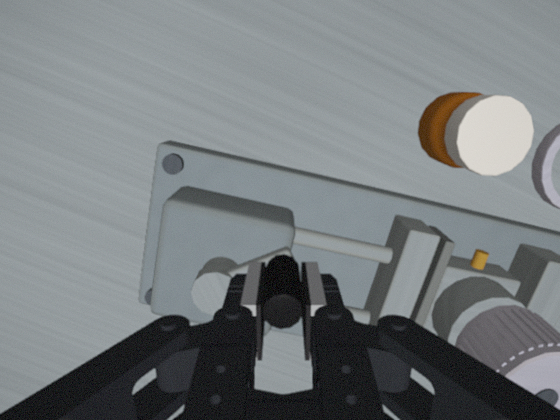

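View pics/sc5.png

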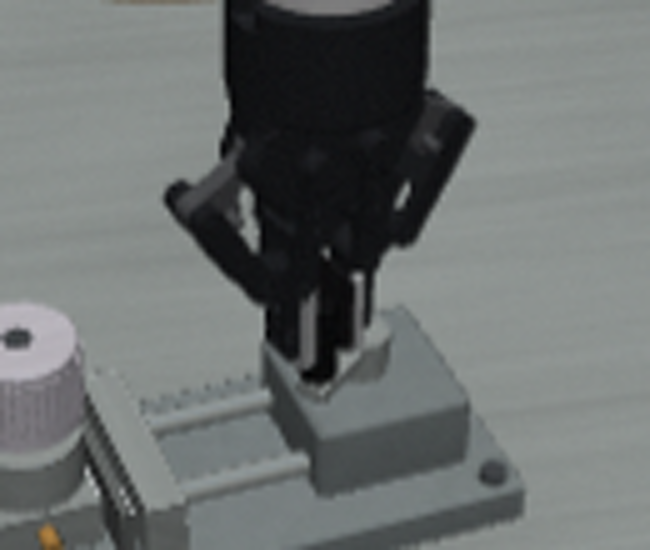

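```bash
cat > circ.py <<'E'
from h import *
import sys
# args: cx cy start_phi end_phi n
def rows(cx,cy,r,a,b,n):
    s=ctrl.sense(); Rt=rot(s['ee_rot']); p0=np.array([0,0]);P=np.array(s['eef_pos'][:2])
    out=[];cur=np.zeros(3)
    for i in range(1,n+1):
        f=a+(b-a)*i/n
        t=np.array([cx+r*np.cos(f)-P[0],cy+r*np.sin(f)-P[1],0])
        q=Rt.T@t; d=np.round(q-cur,1); cur=cur+d; out.append((d[1]/1000,d[2]/1000))
    print([[0,round(x,4),round(y,4),0,0] for x,y in out])
E
python3 - <<'E'
from circ import *
s=ctrl.sense(); P=s['eef_pos'][:2]; C=np.array([520.4,4.2]); d=P-C; r=np.hypot(*d); a=np.arctan2(d[1],d[0]); print(r,a,rot(s['ee_rot']).round(3).tolist())
rows(*C,35,a,a-1.5,6)
E
```

```text
35.007345745654376 -0.7867344740818406 [[-0.0, 0.394, -0.919], [0.001, -0.919, -0.394], [-1.0, -0.001, 0.0]]
[[0, np.float64(0.0022), np.float64(0.0084), 0, 0], [0, np.float64(0.0), np.float64(0.0088), 0, 0], [0, np.float64(-0.0021), np.float64(0.0084), 0, 0], [0, np.float64(-0.0042), np.float64(0.0077), 0, 0], [0, np.float64(-0.0059), np.float64(0.0064), 0, 0], [0, np.float64(-0.0073), np.float64(0.0048), 0, 0]]
```

Emit:
{"name": "arm_command", "arguments": {"plan": [[0, 0.0022, 0.0084, 0, 0], [0, 0.0, 0.0088, 0, 0], [0, -0.0021, 0.0084, 0, 0], [0, -0.0042, 0.0077, 0, 0], [0, 0, 0, 0, 0]], "squeeze": 40}}

```text
time_s: 9.22
eef_pos: [512.5, -30.5, 68.2]
ee_rot: [-0.142, -0.692, -0.142, 0.693]
force: [-2.2, 0.3, 7.3]
grip_width: 0.172
```

```bash
python3 - <<'E'
from circ import *
s=ctrl.sense(); P=s['eef_pos'][:2]; C=np.array([520.4,4.2]); d=P-C; r=np.hypot(*d); a=np.arctan2(d[1],d[0]); print(s['time_s'],s['eef_pos'],r,a,s['force'],s['grip_width'])
print('radial',s['force'][:2]@d/r)
w=ctrl.capture('wrist'); save(w,'w6')
rows(*C,35,-1.787,-1.787-1.8,6)
E
```

```text
9.225 [512.50488419 -30.50812551  68.15935416] 35.59475846011795 -1.7944621061118478 [-2.19296998  0.26459292  7.25450813] 0.1715553509620548
radial 0.22841081021653523
[[0, np.float64(-0.0076), np.float64(0.007), 0, 0], [0, np.float64(-0.0092), np.float64(0.005), 0, 0], [0, np.float64(-0.0103), np.float64(0.002), 0, 0], [0, np.float64(-0.0104), np.float64(-0.001), 0, 0], [0, np.float64(-0.0096), np.float64(-0.0041), 0, 0], [0, np.float64(-0.008), np.float64(-0.0067), 0, 0]]
```

View pics/w6.png

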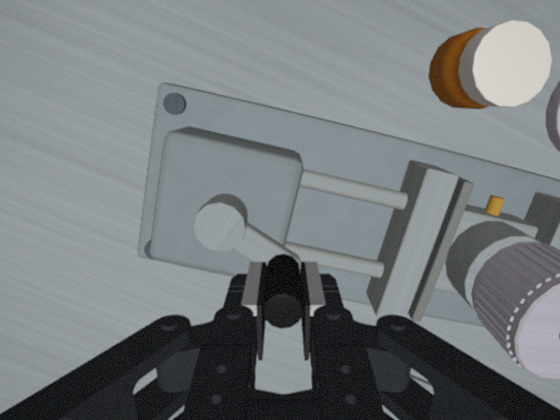

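The crank arm has turned and now points from the hub (220,222) toward the held knob (284,285). Continuing.

Emit:
{"name": "arm_command", "arguments": {"plan": [[-0.001, -0.0076, 0.007, 0, 0], [0, -0.0092, 0.005, 0, 0], [0, -0.0103, 0.002, 0, 0], [0, -0.0104, -0.001, 0, 0], [0, -0.0096, -0.0041, 0, 0], [0, -0.008, -0.0067, 0, 0], [0, 0, 0, 0, 0]]}}

```text
time_s: 10.15
eef_pos: [488.9, 20.3, 68.5]
ee_rot: [-0.142, -0.692, -0.143, 0.693]
force: [-2.0, 2.6, 1.2]
grip_width: 0.171
```

```bash
python3 - <<'E'
from circ import *
s=ctrl.sense(); P=s['eef_pos'][:2]; C=np.array([520.4,4.2]); d=P-C; r=np.hypot(*d); a=np.arctan2(d[1],d[0]); print(s['time_s'],s['eef_pos'],r,a,s['force'],s['grip_width'])
print('radial',s['force'][:2]@d/r)
w=ctrl.capture('wrist'); save(w,'w7')
rows(*C,35,a,a-1.6,6)
E
```

```text
10.15 [488.88146426  20.33733261  68.45698215] 35.40948459255276 2.6683951592615722 [-1.99289391  2.62332273  1.15437588] 0.17130025628925977
radial 2.969445347948568
[[0, np.float64(-0.0047), np.float64(-0.0082), 0, 0], [0, np.float64(-0.0027), np.float64(-0.0089), 0, 0], [0, np.float64(-0.0002), np.float64(-0.0093), 0, 0], [0, np.float64(0.0022), np.float64(-0.0091), 0, 0], [0, np.float64(0.0045), np.float64(-0.0081), 0, 0], [0, np.float64(0.0065), np.float64(-0.0067), 0, 0]]
```

View pics/w7.png

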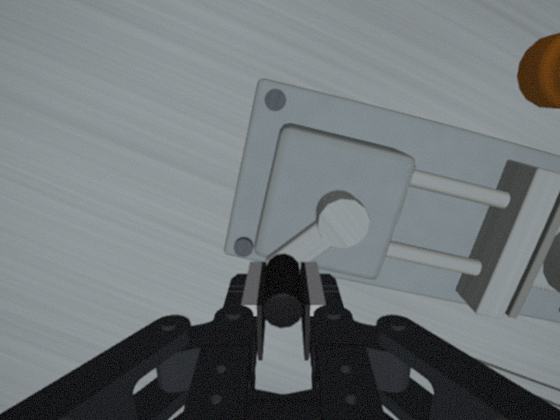

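Emit:
{"name": "arm_command", "arguments": {"plan": [[0, -0.0047, -0.0082, 0, 0], [0, -0.0027, -0.0089, 0, 0], [0, -0.0002, -0.0093, 0, 0], [0, 0.0022, -0.0091, 0, 0], [0, 0.0045, -0.0081, 0, 0], [0, 0.0065, -0.0067, 0, 0], [0, 0, 0, 0, 0]]}}

```text
time_s: 11.08
eef_pos: [538.7, 33.3, 68.6]
ee_rot: [0.142, 0.693, 0.142, -0.692]
force: [1.5, -3.3, -4.7]
grip_width: 0.17
```

```bash
python3 - <<'E'
from circ import *
s=ctrl.sense(); P=s['eef_pos'][:2]; C=np.array([520.4,4.2]); d=P-C; r=np.hypot(*d); a=np.arctan2(d[1],d[0]); print(s['time_s'],s['eef_pos'],r,a,s['force'],s['grip_width'])
print('radial',s['force'][:2]@d/r)
w=ctrl.capture('wrist'); save(w,'w8')
rows(*C,35,a,0.178-0.22,5)
E
```

```text
11.075 [538.65848375  33.2921833   68.57475897] 34.34715938549053 1.010323873197843 [ 1.46384688 -3.31381596 -4.65494637] 0.17031907653732273
radial -2.02865442307021
[[0, np.float64(0.0063), np.float64(-0.0042), 0, 0], [0, np.float64(0.007), np.float64(-0.0021), 0, 0], [0, np.float64(0.0074), np.float64(-0.0006), 0, 0], [0, np.float64(0.0072), np.float64(0.0009), 0, 0], [0, np.float64(0.007), np.float64(0.0025), 0, 0]]
```

View pics/w8.png

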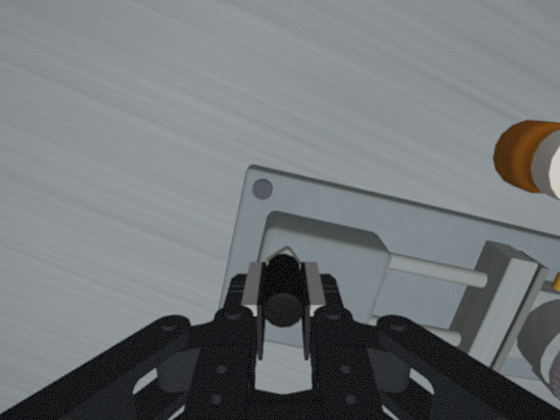

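Emit:
{"name": "arm_command", "arguments": {"plan": [[0, 0.0063, -0.0042, 0, 0], [0, 0.007, -0.0021, 0, 0], [0, 0.0074, -0.0006, 0, 0], [0, 0.0072, 0.0009, 0, 0], [0, 0.007, 0.0025, 0, 0], [0, 0, 0, 0, 0], [0, 0, 0, 0, 0]]}}

```text
time_s: 12.0
eef_pos: [554.7, 3.0, 68.6]
ee_rot: [-0.142, -0.693, -0.142, 0.693]
force: [-1.8, -0.6, -7.2]
grip_width: 0.168
```

```bash
python3 - <<'E'
from circ import *
s=ctrl.sense(); P=s['eef_pos'][:2]; C=np.array([520.4,4.2]); d=P-C; r=np.hypot(*d); a=np.arctan2(d[1],d[0]); print(s['time_s'],s['eef_pos'],r,a,s['force'],s['grip_width'])
print('radial',s['force'][:2]@d/r,'tang',s['force'][:2]@[d[1],-d[0]]/r, rot(s['ee_rot']).T@s['force'])
w=ctrl.capture('wrist'); save(w,'w9')
E
```

```text
12.0 [554.69278701   3.00627234  68.59860574] 34.31355747423708 -0.034795825981731206 [-1.78355198 -0.63667355 -7.18831177] 0.1678899459352261
radial -1.7603232642298825 tang 0.6983358088175571 [ 7.18913215 -0.12165663  1.88674734]
```

View pics/w9.png

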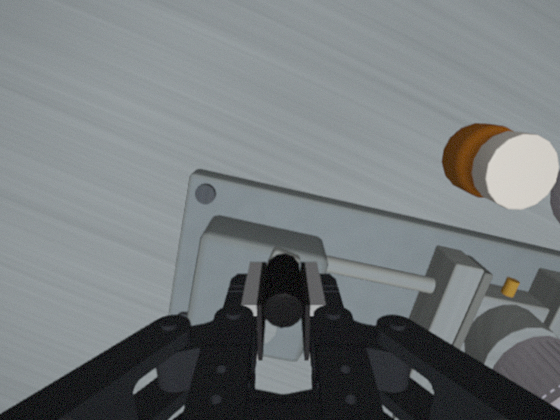

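The tangential force is only 0.7 N, so it is not yet on the hard stop. I'll nudge it further clockwise until it resists.

Emit:
{"name": "arm_command", "arguments": {"plan": [[0, 0.0018, 0.0009, 0, 0], [0, 0, 0, 0, 0], [0, 0.0018, 0.0009, 0, 0], [0, 0, 0, 0, 0]]}}

```text
time_s: 12.55
eef_pos: [554.5, 1.9, 68.6]
ee_rot: [0.141, 0.693, 0.144, -0.692]
force: [1.1, 14.4, -7.7]
grip_width: 0.168
```

```bash
python3 - <<'E'
from circ import *
s=ctrl.sense(); P=s['eef_pos'][:2]; C=np.array([520.4,4.2]); d=P-C; r=np.hypot(*d); a=np.arctan2(d[1],d[0]); print(s['time_s'],s['eef_pos'],r,a,s['force'],s['grip_width'])
E
```

```text
12.55 [554.52343448   1.90888408  68.62581164] 34.20026304804628 -0.06704138708150262 [ 1.11917411 14.35533511 -7.69141045] 0.16849760980255074
```

It's on the hard stop: 14 N of resistance and only 1.1 mm of a 4 mm command achieved. I'll relax, open and rise.

Emit:
{"name": "arm_command", "arguments": {"plan": [[0, -0.0022, -0.0012, 0, 0], [0, 0, 0, 0, 0.35], [0, 0, 0, 0, 0.35], [0, 0, 0, 0, 0.35], [-0.02, 0, 0, 0, 0.35], [-0.04, 0, 0, 0, 0.5], [-0.04, 0, 0, 0, 0.9], [-0.03, 0, 0, 0, 0.9], [0, 0, 0, 0, 0.9], [0, 0, 0, 0, 0.9]]}}

```text
time_s: 13.8
eef_pos: [554.4, 1.9, 197.9]
ee_rot: [-0.142, -0.692, -0.142, 0.693]
force: [0.6, -0.0, -0.6]
grip_width: 0.901
```

```bash
python3 - <<'E'
from h import *
s=ctrl.sense(); print(s['time_s'],s['eef_pos'],s['force'],s['grip_width'],s['joints'].round(3))
c=ctrl.capture('wrist'); save(c,'w10')
for q,z in [('crank_axis',88),('knob_center',96),('shoulder',70),('collar_center',97)]:
    print(q,[(np.round(d['uv'],1).tolist(),round(d['score'],2),atz(c,d['uv'],z,s).round(1)) for d in ctrl.place_of('wrist',q)])
c=ctrl.capture('side');cv2.imwrite('pics/sd10.png',cv2.resize(c['color'][110:270,180:340,::-1],None,fx=3.7,fy=3.7))
for q,z in [('knob_center',96),('shoulder',70),('collar_center',97)]:
    print(q,[(np.round(d['uv'],1).tolist(),round(d['score'],2),atz(c,d['uv'],z).round(1)) for d in ctrl.place_of('side',q)])
E
```

```text
13.8 [554.39916687   1.89443919 197.91935773] [ 0.6405196  -0.01533045 -0.56254248] 0.901069573201996 [-0.208  0.386  1.422 -0.     1.335  0.958]
crank_axis [([262.5, 235.8], 0.8, array([520.7,   4.9,  88. ]))]
knob_center [([284.7, 205.9], 0.6, array([552.7,  -0.7,  96. ]))]
shoulder [([450.9, 277.6], 0.21, array([ 543.1, -167.7,   70. ]))]
collar_center [([448.9, 280.6], 0.9, array([ 547.5, -149.3,   97. ])), ([380.8, 400.6], 0.8, array([ 415.5, -156.8,   97. ])), ([551.3, 271.8], 0.58, array([ 588.3, -227.9,   97. ]))]
knob_center [([263.1, 163.5], 0.73, array([ 547.2, -141.2,   96. ])), ([240.2, 211.1], 0.48, array([550.4,   8.5,  96. ]))]
shoulder [([264.0, 171.8], 0.53, array([ 546. , -141.7,   70. ]))]
collar_center [([346.3, 182.0], 0.89, array([ 355.3, -131.9,   97. ])), ([265.6, 166.7], 0.8, array([ 538.3, -131.6,   97. ])), ([240.2, 215.6], 0.55, array([546.1,  21. ,  97. ])), ([273.1, 140.7], 0.51, array([ 547.3, -222.1,   97. ]))]
```

View pics/w10.png

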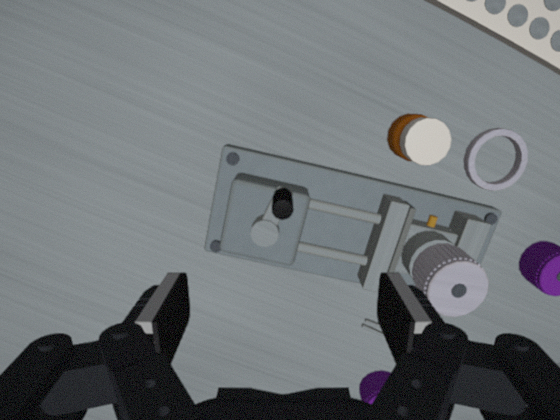

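View pics/sd10.png

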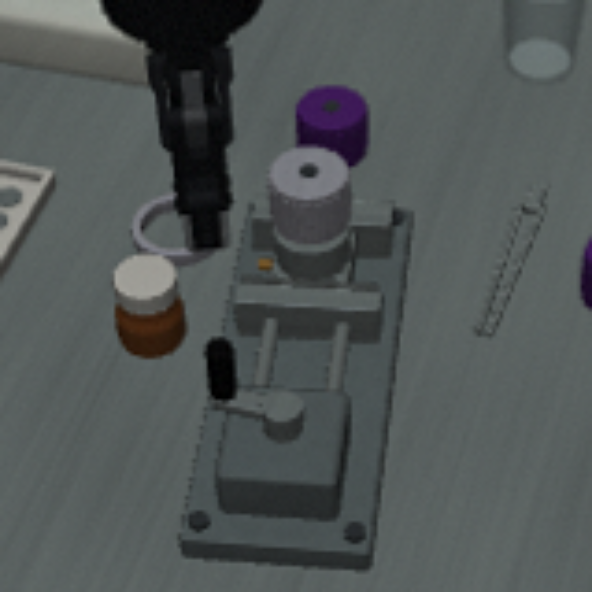

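The crank arm now lies along the vise's x, as it should at 2π + 0.2 rad. The jaw face touches the cell and the wrist view shows the collar at (457,285). Moving above it.

```bash
python3 - <<'E'
from h import *
s=ctrl.sense(); c=ctrl.capture('wrist')
print('collar top',atz(c,(458,289),116,s).round(1)); print('jar',atz(c,(427,140),50,s).round(1),atz(c,(427,140),60,s).round(1))
print(toolmove((548,-146,150)))
E
```

```text
collar top [ 549.7 -147.5  116. ]
jar [642.5 -94.7  50. ] [641.9 -90.7  60. ]
[ 48.7 133.3  64.4]
```

Emit:
{"name": "arm_command", "arguments": {"plan": [[0, 0.033, 0.016, 0, 0.9], [0, 0.034, 0.016, 0, 0.9], [0, 0.033, 0.016, 0, 0.9], [0, 0.033, 0.016, 0, 0.9], [0.015, 0, 0, 0, 0.9], [0.015, 0, 0, 0, 0.9], [0, 0, 0, 0, 0.9], [0, 0, 0, 0, 0.9]]}}

```text
time_s: 15.3
eef_pos: [548.6, -144.8, 169.1]
ee_rot: [0.143, 0.693, 0.142, -0.692]
force: [-1.2, 0.8, 0.1]
grip_width: 0.899
```

```bash
python3 - <<'E'
from h import *
s=ctrl.sense(); print(s['time_s'],s['eef_pos'],s['force'],s['grip_width'],s['joints'].round(3))
c=ctrl.capture('wrist'); save(c,'w11')
for q,z in [('shoulder',70),('collar_center',97)]:
    print(q,[(np.round(d['uv'],1).tolist(),round(d['score'],2),atz(c,d['uv'],z,s).round(1)) for d in ctrl.place_of('wrist',q)])
im=c['color'][180:330,200:370,::-1]
cv2.imwrite('pics/w11c.png',cv2.resize(im,None,fx=4,fy=4,interpolation=cv2.INTER_CUBIC))
E
```

```text
15.3 [ 548.56251902 -144.82532924  169.09675479] [-1.16783634  0.83169349  0.10758293] 0.8989344765752899 [-0.465  0.436  1.425  0.     1.28   0.7  ]
shoulder []
collar_center [([286.7, 214.6], 0.91, array([ 549.8, -147.6,   97. ])), ([449.8, 221.7], 0.82, array([ 589.7, -253.4,   97. ])), ([271.6, 375.2], 0.77, array([ 422. , -189.9,   97. ]))]
```

View pics/w11.png

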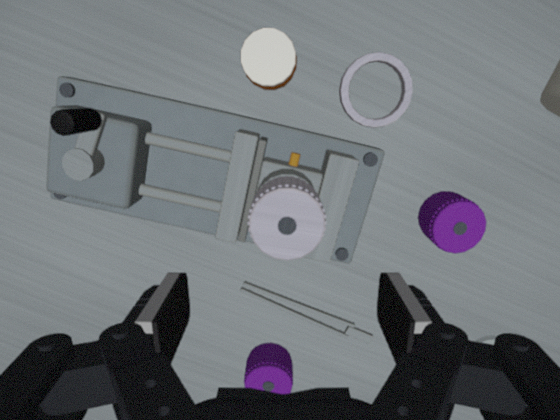

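View pics/w11c.png

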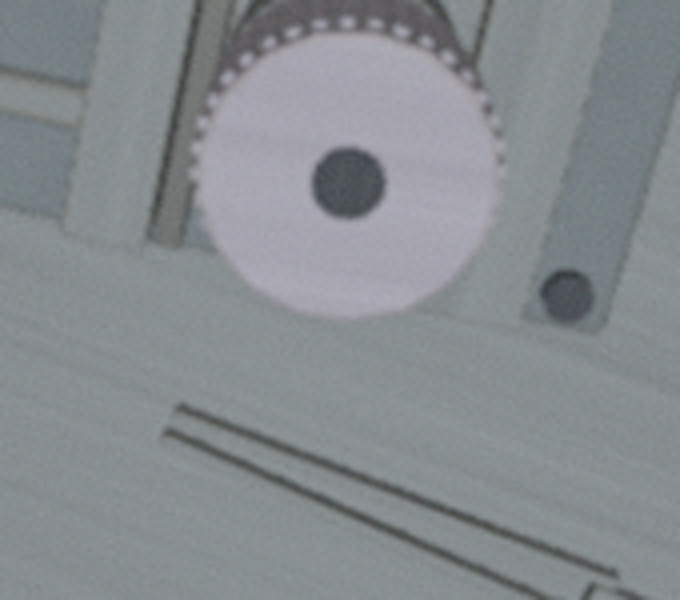

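```bash
python3 - <<'E'
from h import *
s=ctrl.sense(); c=ctrl.capture('wrist')
P=atz(c,(287,225.5),116,s); print(P.round(1)); print(toolmove((P[0],P[1],58)))
E
```

```text
[ 548.7 -148.6  116. ]
[111.2   3.    1.2]
```

Emit:
{"name": "arm_command", "arguments": {"plan": [[0.03, 0.0026, 0.0006, 0, 0.9], [0.03, 0, 0, 0, 0.9], [0.025, 0, 0, 0, 0.9], [0.015, 0, 0, 0, 0.9], [0.011, 0, 0, 0, 0.9], [0, 0, 0, 0, 0.9]]}}

```text
time_s: 16.25
eef_pos: [548.8, -148.1, 57.6]
ee_rot: [-0.142, -0.693, -0.142, 0.693]
force: [-0.3, -0.7, 0.5]
grip_width: 0.902
```

Emit:
{"name": "arm_command", "arguments": {"plan": [[0, 0, 0, 0, 0.62], [0, 0, 0, 0, 0.62], [0, 0, 0, 0, 0.62]], "squeeze": 20}}

```text
time_s: 16.62
eef_pos: [548.9, -148.2, 58.2]
ee_rot: [0.142, 0.693, 0.142, -0.692]
force: [0.6, -0.8, 0.4]
grip_width: 0.622
```

```bash
python3 - <<'E'
from h import *
s=ctrl.sense(); print(s['time_s'],s['eef_pos'],s['force'],s['grip_width'],s['joints'].round(3))
c=ctrl.capture('wrist'); save(c,'w12')
E
```

```text
16.625 [ 548.94898012 -148.22397556   58.18084685] [ 0.63926115 -0.82760683  0.38007608] 0.6222050061728553 [-0.47   0.562  1.542  0.     1.037  0.696]
```

View pics/w12.png

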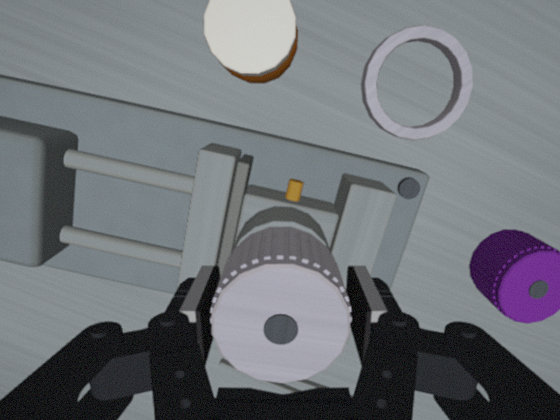

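The collar top (281,327) lies midway between the pads (213 and 348). I'll check the centring across the pads, then close.

```bash
python3 - <<'E'
from h import *
s=ctrl.sense(); c=ctrl.capture('wrist')
cv2.imwrite('pics/w12c.png',cv2.resize(c['color'][230:400,190:370,::-1],None,fx=4,fy=3.5,interpolation=cv2.INTER_CUBIC))
P=atz(c,(281,327),116,s); print(P.round(1)); print(toolmove((P[0],P[1],58)))
E
```

```text
[ 549.5 -147.8  116. ]
[ 0.  -0.1 -0.7]
```

Emit:
{"name": "arm_command", "arguments": {"plan": [[0, 0, 0, 0, 0.4], [0, 0, 0, 0, 0.4], [0, 0, 0, 0, 0.4], [0, 0, 0, 0, 0.4]], "squeeze": 25}}

```text
time_s: 17.23
eef_pos: [549.0, -148.3, 58.0]
ee_rot: [0.142, 0.693, 0.142, -0.693]
force: [0.6, -1.1, 3.8]
grip_width: 0.58
```

```bash
python3 - <<'E'
from h import *
s=ctrl.sense(); print(s['time_s'],s['eef_pos'],s['force'],s['wrist_torque'],s['grip_width'], (rot(s['ee_rot']).T@s['force']).round(1))
E
```

```text
17.225 [ 548.97121662 -148.3365636    57.99201733] [ 0.64319987 -1.13733465  3.83519979] [-0.21749658 -0.10124585 -0.01971639] 0.5801169156385265 [-3.8  1.3 -0.1]
```

Emit:
{"name": "arm_command", "arguments": {"plan": [[0.0015, 0, 0, 0, 0.4], [0, 0, 0, 0.08, 0.4], [0, 0, 0, 0.08, 0.4], [0, 0, 0, 0, 0.4]], "squeeze": 40}}

```text
time_s: 17.73
eef_pos: [549.4, -148.5, 57.7]
ee_rot: [0.086, 0.703, 0.086, -0.701]
force: [-0.9, -0.4, 11.0]
grip_width: 0.575
```

```bash
cat > st.py <<'E'
from h import *
s=ctrl.sense(); Rt=rot(s['ee_rot']); print(s['time_s'],s['eef_pos'].round(2),'yaw',round(np.arctan2(Rt[1,1],Rt[0,1]),3),s['force'].round(1),s['wrist_torque'].round(2),round(s['grip_width'],4),s['joints'].round(3)[5], 'tilt',np.arccos(-Rt[2,0]).round(4))
E
python3 st.py
```

```text
17.725 [ 549.41 -148.49   57.66] yaw -1.327 [-0.9 -0.4 11. ] [ 0.02  0.25 -0.04] 0.5746 0.857 tilt 0.0022
```

Emit:
{"name": "arm_command", "arguments": {"plan": [[0, 0, 0, 0.09, 0.4], [0, 0, 0, 0.09, 0.4], [0, 0, 0, 0.09, 0.4], [0, 0, 0, 0, 0.4]]}}

```text
time_s: 18.23
eef_pos: [549.4, -148.4, 57.7]
ee_rot: [-0.009, 0.708, -0.01, -0.706]
force: [-0.4, 0.1, 12.3]
grip_width: 0.572
```

```bash
python3 st.py
```

```text
18.225 [ 549.45 -148.44   57.68] yaw -1.597 [-0.4  0.1 12.3] [ 0.07  0.21 -0.05] 0.5722 1.127 tilt 0.0022
```

Emit:
{"name": "arm_command", "arguments": {"plan": [[0, 0, 0, 0.09, 0.4], [0, 0, 0, 0.09, 0.4], [0, 0, 0, 0, 0.4]]}}

```text
time_s: 18.6
eef_pos: [549.5, -148.5, 57.7]
ee_rot: [-0.073, 0.704, -0.073, -0.703]
force: [-0.5, -0.3, 11.8]
grip_width: 0.571
```

```bash
python3 st.py
```

```text
18.6 [ 549.48 -148.49   57.66] yaw -1.777 [-0.5 -0.3 11.8] [ 0.01  0.2  -0.1 ] 0.5708 1.307 tilt 0.0024
```

Emit:
{"name": "arm_command", "arguments": {"plan": [[0, 0, 0, 0.09, 0.4], [0, 0, 0, 0.09, 0.4], [0, 0, 0, 0, 0.4]]}}

```text
time_s: 18.98
eef_pos: [549.4, -148.5, 57.6]
ee_rot: [-0.136, 0.695, -0.136, -0.693]
force: [-1.4, -1.3, 10.6]
grip_width: 0.576
```

Emit:
{"name": "arm_command", "arguments": {"plan": [[0, 0, 0, 0.09, 0.4], [0, 0, 0, 0.09, 0.4], [0, 0, 0, 0, 0.4]]}}

```text
time_s: 19.35
eef_pos: [549.5, -148.5, 57.7]
ee_rot: [-0.197, 0.68, -0.198, -0.678]
force: [-1.2, -0.5, 11.5]
grip_width: 0.573
```

Emit:
{"name": "arm_command", "arguments": {"plan": [[0, 0, 0, 0.09, 0.4], [0, 0, 0, 0.09, 0.4], [0, 0, 0, 0, 0.4]]}}

```text
time_s: 19.73
eef_pos: [549.5, -148.5, 57.6]
ee_rot: [-0.258, 0.659, -0.258, -0.658]
force: [-0.3, 0.4, 11.3]
grip_width: 0.573
```

```bash
python3 st.py
```

```text
19.725 [ 549.48 -148.47   57.6 ] yaw -2.317 [-0.3  0.4 11.3] [ 0.02  0.19 -0.1 ] 0.5727 1.847 tilt 0.0023
```

Emit:
{"name": "arm_command", "arguments": {"plan": [[0, 0, 0, 0.08, 0.4], [0, 0, 0, 0.08, 0.4], [0, 0, 0, 0, 0.4]]}}

```text
time_s: 20.1
eef_pos: [548.7, -148.0, 56.4]
ee_rot: [0.309, -0.636, 0.309, 0.636]
force: [-0.8, 1.1, 4.7]
grip_width: 0.574
```

Emit:
{"name": "arm_command", "arguments": {"plan": [[0, 0, 0, 0.08, 0.4], [0, 0, 0, 0.08, 0.4], [0, 0, 0, 0, 0.4]]}}

```text
time_s: 20.48
eef_pos: [548.3, -147.8, 55.6]
ee_rot: [0.358, -0.609, 0.358, 0.61]
force: [1.0, -0.3, -1.4]
grip_width: 0.573
```

Emit:
{"name": "arm_command", "arguments": {"plan": [[0, 0, 0, 0.08, 0.4], [0, 0, 0, 0.08, 0.4], [0, 0, 0, 0, 0.4]]}}

```text
time_s: 20.85
eef_pos: [548.5, -147.9, 55.9]
ee_rot: [0.406, -0.579, 0.406, 0.579]
force: [-0.2, -0.3, -1.9]
grip_width: 0.573
```

```bash
python3 st.py
```

```text
20.85 [ 548.49 -147.94   55.87] yaw -2.793 [-0.2 -0.3 -1.9] [-0.06 -0.07  0.02] 0.5729 2.323 tilt 0.001
```

The collar dropped at about 1.3–1.5 rad of turning: z fell 2 mm and the push force vanished. I'll turn back slightly to sit mid-keyway, then press down gently.

Emit:
{"name": "arm_command", "arguments": {"plan": [[0, 0, 0, -0.1, 0.4], [0.001, 0, 0, 0, 0.4], [0.001, 0, 0, 0, 0.4], [0.001, 0, 0, 0, 0.4], [0, 0, 0, 0, 0.4]]}}

```text
time_s: 21.48
eef_pos: [548.7, -148.1, 53.4]
ee_rot: [0.377, -0.598, 0.377, 0.598]
force: [-2.0, 2.5, 3.2]
grip_width: 0.573
```

```bash
python3 st.py
```

```text
21.475 [ 548.75 -148.11   53.41] yaw -2.696 [-2.   2.5  3.2] [ 0.19  0.27 -0.04] 0.5726 2.226 tilt 0.0001
```

Emit:
{"name": "arm_command", "arguments": {"plan": [[0.0015, 0, 0, 0, 0.4], [0.0015, 0, 0, 0, 0.4], [0, 0, 0, 0, 0.4]], "squeeze": 50}}

```text
time_s: 21.85
eef_pos: [548.9, -148.2, 50.6]
ee_rot: [-0.377, 0.598, -0.377, -0.598]
force: [-4.0, 2.0, 6.1]
grip_width: 0.569
```

```bash
python3 st.py
```

```text
21.85 [ 548.86 -148.16   50.62] yaw -2.696 [-4.   2.   6.1] [0.29 0.45 0.02] 0.5692 2.226 tilt 0.0003
```

Emit:
{"name": "arm_command", "arguments": {"plan": [[0.0015, 0, 0, 0, 0.4], [0.001, 0, 0, 0, 0.4], [0, 0, 0, 0, 0.4]]}}

```text
time_s: 22.22
eef_pos: [549.0, -148.3, 50.4]
ee_rot: [-0.377, 0.599, -0.377, -0.598]
force: [-11.3, 4.8, 26.3]
grip_width: 0.57
```

```bash
python3 st.py
```

```text
22.225 [ 549.   -148.26   50.39] yaw -2.696 [-11.3   4.8  26.3] [ 0.73  1.9  -0.03] 0.5697 2.226 tilt 0.0013
```

It hit a hard stop at z 50.4, 7.3 mm below the starting level, with 26 N. I'll check by picture that the rim is really on the shoulder.

```bash
python3 - <<'E'
from h import *
for n,(a,b,c,d) in {'scene':(200,170,300,260),'side':(220,120,310,210)}.items():
    k=ctrl.capture(n); x=cv2.resize(k['color'][b:d,a:c,::-1],None,fx=6.5,fy=6.5,interpolation=cv2.INTER_CUBIC)
    cv2.imwrite(f'pics/{n}13.png',(255*(x/255.)**0.6).astype('uint8'))
    print(n,'rim/shoulder',proj(k,(549.5,-147.8,70)),'top home',proj(k,(549.5,-147.8,108)),'top start',proj(k,(549.5,-147.8,116)))
k=ctrl.capture('wrist'); save(k,'w13')
s=ctrl.sense(); print(proj(k,(549.5,-147.8,108),s),proj(k,(549.5,-147.8,116),s))
E
```

```text
scene rim/shoulder [241.80403107 236.66446136] top home [240.62461524 221.96570917] top start [240.3694654  218.77418915]
side rim/shoulder [263.33434196 169.74379308] top home [262.79875789 157.46601289] top start [262.68294251 154.80325257]
[281.7316129  329.34089654] [281.64871595 343.89846144]
```

View pics/scene13.png

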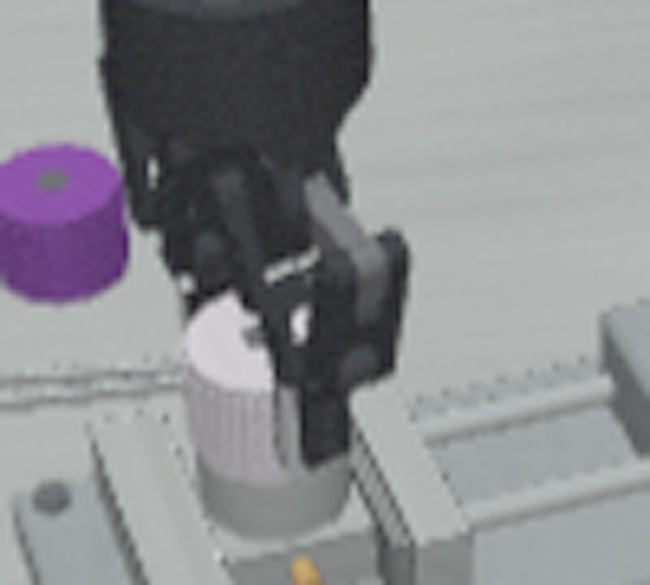

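View pics/side13.png

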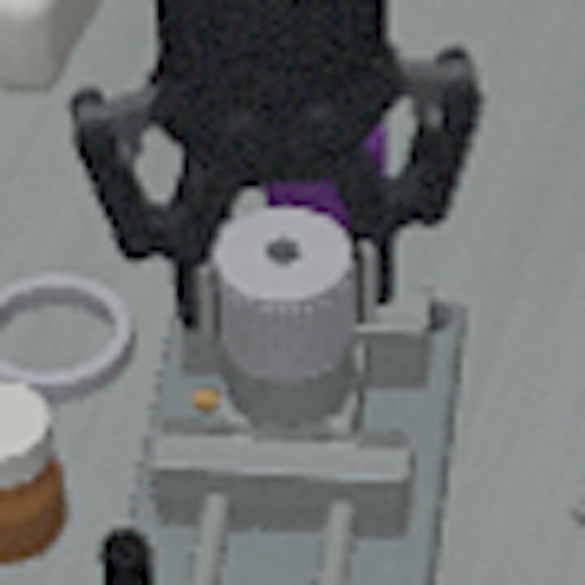

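View pics/w13.png

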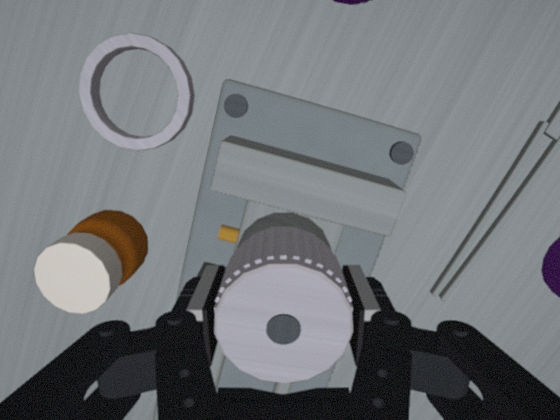

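The pictures show it home. There is no gap between rim and barrel in the side view, and the collar's top dot is at row 329 in the wrist view, where 108 mm predicts 329 (116 mm would be 344). I'll ease the push a little and watch that it holds.

Emit:
{"name": "arm_command", "arguments": {"plan": [[-0.0008, 0, 0, 0, 0.4], [0, 0, 0, 0, 0.4], [0, 0, 0, 0, 0.4], [0, 0, 0, 0, 0.4]]}}

```text
time_s: 22.88
eef_pos: [549.0, -148.2, 50.4]
ee_rot: [-0.377, 0.599, -0.377, -0.598]
force: [-8.8, 3.6, 20.0]
grip_width: 0.574
```

```bash
python3 st.py; python3 - <<'E'
from h import *
k=ctrl.capture('side')
for n in ['side','wrist']:
    s=ctrl.sense(); k=ctrl.capture(n)
    for q,z in [('collar_center',89),('knob_center',96),('shoulder',70)]:
        print(n,q,[(np.round(d['uv'],1).tolist(),round(d['score'],2),atz(k,d['uv'],z,s).round(1)) for d in ctrl.place_of(n,q)])
cv2.imwrite('pics/w14.png',k['color'][:,:,::-1])
E
```

```text
22.875 [ 548.99 -148.21   50.43] yaw -2.696 [-8.8  3.6 20. ] [0.65 1.36 0.01] 0.5736 2.226 tilt 0.001
side collar_center [([344.8, 183.3], 0.73, array([ 358.5, -135.1,   89. ])), ([263.9, 168.4], 0.66, array([ 543.1, -133.4,   89. ])), ([270.1, 144.8], 0.59, array([ 552.8, -214.9,   89. ]))]
side knob_center [([240.8, 211.9], 0.48, array([548.5,  10.3,  96. ]))]
side shoulder [([264.7, 169.8], 0.63, array([ 546.4, -148.5,   70. ]))]
wrist collar_center [([286.9, 301.1], 0.58, array([ 547.6, -148.4,   89. ]))]
wrist knob_center []
wrist shoulder []
```

Emit:
{"name": "arm_command", "arguments": {"plan": [[0, 0, 0, 0, 0.4], [0, 0, 0, 0, 0.4], [0, 0, 0, 0, 0.4], [0, 0, 0, 0, 0.4]]}}

```text
time_s: 23.82
eef_pos: [549.0, -148.2, 50.4]
ee_rot: [-0.377, 0.599, -0.377, -0.598]
force: [-8.9, 3.6, 18.7]
grip_width: 0.576
```

```bash
python3 st.py
```

```text
23.825 [ 549.   -148.22   50.45] yaw -2.696 [-8.9  3.6 18.7] [ 0.56  1.4  -0.01] 0.5755 2.226 tilt 0.0011
```

```bash
python3 - <<'E'
from h import *
c=ctrl.capture('scene'); save(c,'end')
print(ctrl.finish_job()); s=ctrl.sense(); print(s['time_s'],s['eef_pos'],s['force'],s['grip_width'])
E
```

```text
the job is handed in; nothing more can be done
None
the job is handed in; nothing more can be done
```

View pics/end.png

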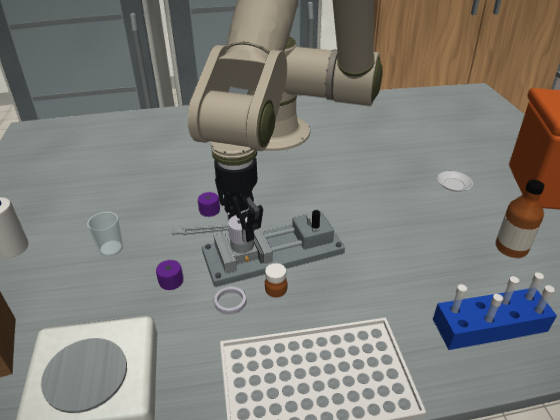

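The job was handed in at about 24 s of the 72 s, with the gripper still holding the collar home. No verdict was reported.

**What I did:** I cranked the vise clockwise to its hard stop. There the knob resisted with 14 N and its bearing put the crank at about 6.5 rad. I then gripped the aluminium collar and turned it while pressing lightly. It dropped after about 1.3–1.5 rad, and I pushed it down to a hard stop.

**Last checks:**
- **Push:** it held steady at 19–20 N upward on the tool, with tilt about 0.001 rad.
- **Seating:** the side view shows no gap between rim and shoulder, and the collar's top is where the home height predicts it in the wrist picture.
- **Other things on the bench:** they look unmoved in the last scene picture.

**What failed or disagreed:**
- **First grip missed:** the fingers closed on top of the knob, because the real finger tips sit about 24 mm behind the reported TCP. I corrected for that afterwards.
- **Travel:** the arm moved down 7.3 mm rather than the nominal 8 mm. I put this down to slip in the grip.
- **Sideways force:** about 9 N remained while pressing.
- **Not measured:** the jaw's force on the cell could only be inferred from the hard stop.

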